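# Roll a flatted shaft in its V-blocks and set the drill guide on it

### The arm

A 6-joint arm with a two-finger parallel gripper is mounted at the origin on the work surface. World frame = base frame: x ahead of the robot, y to its left, z up, the work surface at z = 0. Lengths are in m, angles in rad, forces in N, time in s.
With the tool pointing down it reaches from about 0.375 to 0.925 m from the base axis. Payload 5.7 kg.
Tool frame: the origin (TCP) lies at the very end of the fingers, on their centre line; the grasp point (between the pads) lies 19 mm behind it; y points along the fingers, z is the direction in which the jaws open and shut, and the axes are right-handed (so a half turn about y gives the same grasp; the last joint's range is limited). The gripper opens to 85 mm and grips with 20 to 120 N. Pads are 22 mm wide; open, the fingers measure 114 mm over their backs; the gripper's body (76 mm by 85 mm) begins 54 mm behind the grasp point. The pads swing forward as they close: fully open they stand 13 mm farther back than shut.
Start: joints at [1.115, 0.359, 1.51, -0, 1.272, -0.115], TCP at [0.201, 0.565, 0.231] pointing down, gripper open.
Joint ranges: [-2.97, 2.97], [-1.01, 2.36], [0.21, 2.38], [-0.96, 4.11], [0.2, 2.71], [-2.98, 2.98]. Speed limits (rad/s): [2.39, 2.39, 3.14, 3.14, 3.14, 3.14].

### API

Orientations are given as a 3x3 rotation matrix whose columns are the frame's x, y, z axes.
In Python, from station import get_state, read_camera, camera_info, hand_in, spot_in, mark_of gives the robot as it stands.
- The arm moves only by the tool jog_arm, never from a script. Its argument "targets" is a list that holds one entry, the list of rows, each a list of 5 numbers: the shift along the tool's x, y, z in cm, then the turn about the tool's y in degrees, then the opening, from 0 (shut) to 1 (fully open). A call has 1 to 20 rows; each row is the pose to reach, as a shift and turn from the pose commanded when the call began, along the tool's axes at that moment; what a row does not reach only later rows make up. A row lasts 1/10 s, in which the tool goes at most 50 mm and 8.59 degrees, less where a joint would pass 70% of its speed; a pose out of reach is approached as far as the arm can. A call with a gripper value outside its range is refused whole. The fingers move at their own pace and stop on an object; "newtons" is the grip in N (left out, the last holds). Time passes only in rows, so rows that repeat a pose let the fingers close. It gives the time, the measured TCP pose, the force and the opening at its end, in the units of the state.
- get_state(): the state, without advancing time (a new reading comes with each control period).
- read_camera(name): name is "side" or "top" or "wrist"; returns the picture (480x640x3 uint8, red, green, blue); there is no depth.
- camera_info(name): a dict with "camera_matrix" (3x3 intrinsics, pixels), "R" (3x3) and "t" (3): a world point X has camera coordinates R X + t; the wrist camera has in their place "mount" (4x4, takes a point from camera to tool coordinates, whose origin is the TCP and whose axes are the tool frame's). Camera axes: x right, y down, z forward; pixel columns grow to the right and rows downward; lengths in m; the calibration is good to about 2 mm. A picture is of the moment at which its call begins: read the wrist's pose just before it. camera_info takes no time and is no camera call.
- hand_in(): hands the job in, once; it reports no verdict.
Trained networks look in the newest picture that a camera, given by its name, has taken for a name from the list of things; names that differ only in an ending like _2 or _b are one class to them, and where a whole thing is asked for, a point or a joint stands for the part that bears it (a point fixed in the world has none). Each returns a list of dicts, best first, with "confidence" (0 to 1); they miss things now and then, are a little off and sometimes report something else, mostly with a low value. They report only what shows in the picture. A call takes as long as a camera call. They do not tell look-alikes from the thing itself.
- spot_in(camera, label): "centre" ([x, y, z] in m, in world coordinates, good to about 4 mm: the middle of the surface that is visible of it).
- mark_of(camera, label): "centre" ([x, y, z] in m, in world coordinates, good to about 4 mm: a listed point, or the origin of a listed thing).
The state is a dict: "t": time; "q": joint angles; "joint_velocities": joint speeds; "joint_torque": joint torques, N m; "eef_pos": TCP position; "eef_rot": TCP orientation; "ft_force": force on the tool from outside, world axes, zero at the start; "ft_torque": the same for the moment, N m; "grip_width": finger opening in m.
Only numpy, scipy, OpenCV 4.12 (cv2) and the standard library are available. Lean on these libraries where they do the work, as an engineer would, in place of code of your own. Each camera call takes 0.05 s, during which the arm holds its last target. There are 200 camera calls.

### The job

Roll the brass shaft in its two blue V-blocks, using its cross bar as a lever, until either one of its two flats faces straight up, and let go of it. Then take the drill guide block and set it down gently (do not drop it) on that upper flat, midway between the V-blocks, centred on the flat and with its longer side along the shaft, and leave it standing there with the flat still level. Leave the hammer, carton, square tube and cordless drill where they are.

Things in the scene. Friction and masses are not known exactly. Their poses are not given: they have to be found in the camera images.
- fixture: Fixed: dark steel plate (120 mm along its x, 180 along y, 12 thick) with two blue V-blocks (90 mm along x, 30 along y, centred at y = -60 and +60 mm, 97 mm high), each with a wire stirrup and small screw over the shaft, up to 158 mm high. Origin: centre of the plate's underside, on the table; z up, y along the shaft towards its cross bar, x away from the robot. Yaw within 0.3 rad.
- shaft (a joint): Roll angle a (rad) of the brass shaft about the fixture's +y. 0: one flat faces straight up, cross bar level, red end towards the robot (-x). 3.14: the other flat is up, red end away from the robot. Between, the red end is the upper one (a = 1.57: bar upright). Starts at 0.5 to 2.64; stops at -0.35 and 3.49. It can only roll; 3 to 4 N at the bar's end turns it, and it stays where left.
- crossbar_mid (a point): Middle of the cross bar, on the shaft's axis, 115 mm from the fixture's centre along its +y, 105 mm above the table. The bar is a steel rod 12 mm in diameter, 160 mm long, square to the shaft and parallel to the flats, its axis 40 mm beyond the face of the V-block. Its last 12 mm at each end are 15 mm thick caps, one red, one black.
- red_end (a point): Tip of the red end of the cross bar, on the bar's axis, 80 mm from crossbar_mid; seen from there it lies 80 mm * -cos(a) along the fixture's x and 80 mm * sin(a) up, a being the roll angle of the shaft. Starts as the upper end.
- shaft_mid (a point): Point on the shaft's axis midway between the V-blocks, 105 mm above the table. The brass shaft is 60 mm in diameter; between the V-blocks, for 88 mm, two opposite parallel flats are milled on it, each 20 mm from the axis and 44 mm wide, bright pale metal. With a flat facing up, its middle is 20 mm above this point.
- guide_center (a point): Centre (half-way up) of the drill guide: loose aluminium block, 32 mm along its x, 44 mm along its y, 46 mm tall, about 0.18 kg, brass bush in its top; starts upright on the table. Standing on the upper flat its centre is 43 mm above shaft_mid. The flat is 6 mm wider than the block on each side, so fingers across its 32 mm width must end above its foot.
- hammer: A hammer lying on the table, about 250 mm long. A bystander.
- carton: Closed cardboard carton 120 x 90 x 60 mm. A bystander.
- tube: Offcut of brass square tube, 160 mm long, 30 mm square, lying on its side. A bystander.
- drill: Yellow and black cordless drill standing on its battery, about 205 mm tall and 200 mm long. A bystander.
Mind the look-alikes: they are no part of the job. There is more than one size of the part that bears guide_center; the job needs the smallest.

How it is judged:
By the outcome, as a careful person would: the job done as asked, in the order asked, and still so for the second after the job is handed in, with the robot touching nothing.
It also fails if it takes over 54 s, if anything falls off the work surface, if the arm or the gripper's body presses on something with over 40 N, if the wrist force passes 120 N, or if a joint passes its speed limit or range.

## Working session

There is one attempt and no reset: what is moved stays moved. The work goes in short steps, Python scripts to look and compute and a tool call to move; the robot and the scene stay as the last step left them, time stands still between calls to the robot, and variables do not carry over. Pictures are saved under pics/ and viewed, about 8 in all and at most 12, crops included, and the job is handed in when it is done.

Besides the shell and the picture viewer there is one more tool, called as name(argument=value, ...) on one line, values as JSON. jog_arm: Moves the arm, as the interface text tells. Its arguments: {"type":"object","properties":{"targets":{"type":"array","items":{"type":"array","items":{"type":"array","items":{"type":"number"}}}},"newtons":{"type":"number"}},"required":["targets"]}

```bash
mkdir -p pics; ls; cat > h.py <<'E'
import numpy as np, cv2
from station import *
def snap(n,f,crop=None,sc=1):
    im=read_camera(n)[:,:,::-1].copy()
    cv2.imwrite(f'pics/{f}_full.png',im)
    if crop: x0,y0,x1,y1=crop; im=im[y0:y1,x0:x1]
    if sc!=1: im=cv2.resize(im,None,fx=sc,fy=sc,interpolation=cv2.INTER_CUBIC)
    cv2.imwrite(f'pics/{f}.png',im)
def ray(n,u,v):
    c=camera_info(n);K=np.array(c['camera_matrix'])
    d=np.linalg.inv(K)@[u,v,1]
    if 'R' in c:
        R=np.array(c['R']);t=np.array(c['t']);return -R.T@t,R.T@d
    s=get_state();M=np.array(c['mount']);E=np.array(s['eef_rot'])
    return E@M[:3,3]+s['eef_pos'],E@M[:3,:3]@d
def onz(n,u,v,z):
    o,d=ray(n,u,v);return o+d*(z-o[2])/d[2]
def proj(n,X):
    c=camera_info(n);K=np.array(c['camera_matrix'])
    if 'R' in c: p=np.array(c['R'])@X+np.array(c['t'])
    else:
        s=get_state();M=np.array(c['mount']);E=np.array(s['eef_rot'])
        p=M[:3,:3].T@(E.T@(np.array(X)-s['eef_pos'])-M[:3,3])
    p=K@p;return p[:2]/p[2]
E
python3 - <<'E'
from h import *
snap('top','top0');snap('side','side0')
cv2.imwrite('pics/both.png',cv2.resize(np.vstack([cv2.imread('pics/top0.png'),cv2.imread('pics/side0.png')]),None,fx=.625,fy=.625,interpolation=3))
for c in('top','side'):
  for l in('crossbar_mid','red_end','shaft_mid','guide_center','fixture'):
    print(c,l,[(np.round(r['centre'],3).tolist(),round(r['confidence'],2)) for r in mark_of(c,l)][:4])
s=get_state();print(s['t'],s['eef_pos'],np.round(s['eef_rot'],3).tolist(),camera_info('wrist'))
for c in('top','side'):print(c,ray(c,320,240))
E
```

```text
pics
top crossbar_mid [([0.555, 0.041, 0.106], 0.66)]
top red_end [([0.594, 0.037, 0.176], 0.71)]
top shaft_mid [([0.552, -0.076, 0.107], 0.6)]
top guide_center [([0.425, 0.314, 0.026], 0.76), ([0.52, 0.221, 0.027], 0.68), ([0.386, 0.2, 0.035], 0.62)]
top fixture [([0.55, -0.076, 0.003], 0.75), ([0.403, -0.442, 0.002], 0.48)]
side crossbar_mid [([0.555, 0.041, 0.108], 0.87)]
side red_end [([0.592, 0.041, 0.177], 0.95)]
side shaft_mid [([0.55, -0.074, 0.103], 0.65)]
side guide_center [([0.521, 0.217, 0.022], 0.84), ([0.428, 0.312, 0.03], 0.83), ([0.389, 0.2, 0.027], 0.59)]
side fixture [([0.55, -0.075, 0.001], 0.77)]
0.6 [0.20052698 0.56548289 0.23127089] [[0.942, -0.0, 0.334], [-0.334, -0.0, 0.942], [-0.0, -1.0, -0.0]] {'camera_matrix': array([[401.34533945,   0.        , 316.54175992],
       [  0.        , 401.34533945, 234.70939554],
       [  0.        ,   0.        ,   1.        ]]), 'mount': array([[-8.07828355e-04,  9.65864168e-01,  2.59047788e-01,
        -6.41899526e-02],
       [-9.70558581e-05, -2.59047947e-01,  9.65864458e-01,
        -1.42244767e-01],
       [ 9.99999669e-01,  7.55110591e-04,  3.03009052e-04,
        -5.07164933e-04],
       [ 0.00000000e+00,  0.00000000e+00,  0.00000000e+00,
         1.00000000e+00]])}
top (array([0.44784061, 0.02018411, 1.72344847]), array([ 0.08780617, -0.01054317, -0.99614829]))
side (array([-0.1822007 , -0.65845451,  1.07642921]), array([ 0.53299806,  0.46885226, -0.70445434]))
```

View pics/top0.png

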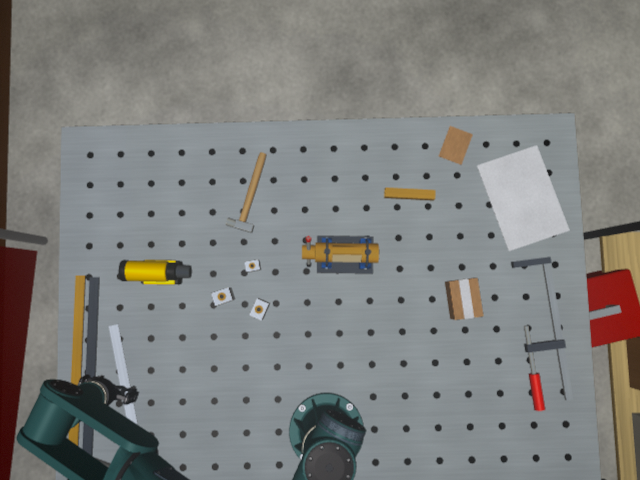

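View pics/side0.png

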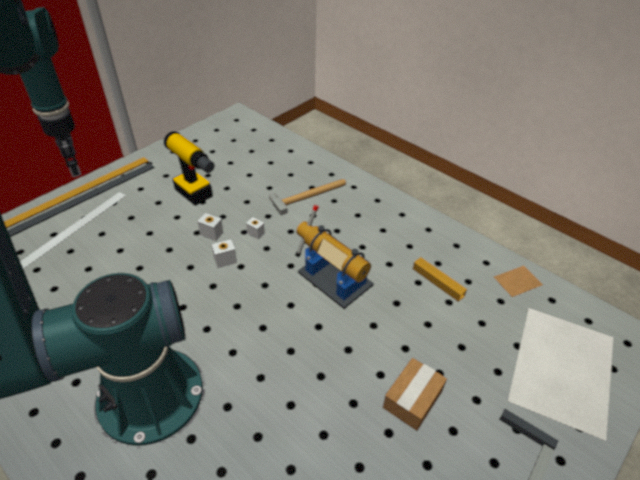

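The top view shows three guide blocks at (252,266), (222,297) and (259,309). The shaft is at (340,253) with its red end at (307,240). The side view shows the same blocks at (255,227), (209,224) and (224,252); the one at 255,227 looks smallest. One close crop will check that choice.

```bash
python3 - <<'E'
from h import *
t=cv2.imread('pics/top0_full.png');s=cv2.imread('pics/side0_full.png')
r=lambda im,x,y,w,h,k:cv2.resize(im[y:y+h,x:x+w],None,fx=k,fy=k,interpolation=2)
a=np.hstack([r(t,200,245,80,80,5),r(s,190,200,80,80,5)])
b=np.hstack([r(t,295,230,95,47,400/95),r(s,290,200,90,45,400/90)])
h=min(b.shape[0],197)
cv2.imwrite('pics/c1.png',np.vstack([a,cv2.resize(b,(800,h))]))
E
```

```text
Traceback (most recent call last):
ValueError: all the input array dimensions except for the concatenation axis must match exactly, but along dimension 0, the array at index 0 has size 198 and the array at index 1 has size 200
```

```bash
python3 - <<'E'
from h import *
t=cv2.imread('pics/top0_full.png');s=cv2.imread('pics/side0_full.png')
r=lambda im,x,y,w,h,k:cv2.resize(im[y:y+h,x:x+w],(400,int(h*k)),interpolation=2)
a=np.hstack([r(t,200,245,80,80,5),r(s,190,200,80,80,5)])
b=np.hstack([r(t,300,230,90,45,4.4),r(s,290,205,90,45,4.4)])
cv2.imwrite('pics/c1.png',np.vstack([a,b]))
E
```

```text
(no output)
```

View pics/c1.png

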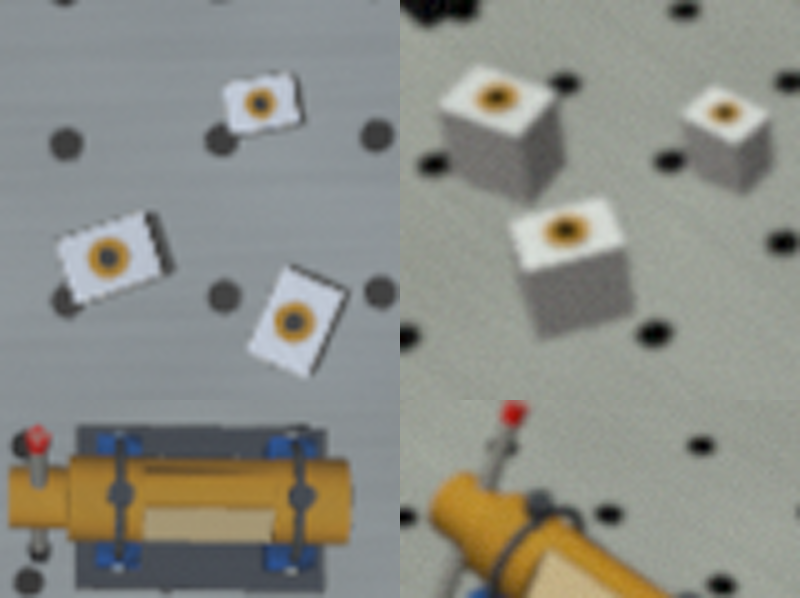

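The crop shows the block at top (252,266) is clearly the smallest of the three, about 32x44, with its long axis roughly along the image's horizontal. The shaft's pale flat faces the robot and half up, so the red end has to go away from the robot and down (a → 3.14).

```bash
python3 - <<'E'
from h import *
C=[onz('top',200+x/5,245+y/5,.046) for x,y in[(222,85),(295,72),(302,122),(230,136)]]
print(np.round(C,4),np.mean(C,0),[round(np.linalg.norm(C[i]-C[(i+1)%4]),4) for i in range(4)])
d=(C[0]-C[1]+C[3]-C[2]);print('long axis deg',np.degrees(np.arctan2(d[1],d[0])))
f=lambda x,y,z:onz('top',300+x*.225,230+(y-400)*45/198,z)
P=[f(x,y,.012) for x,y in[(77,427),(325,430),(325,591),(77,585)]];print(np.round(P,4),np.mean(P,0))
d=P[0]-P[1]+P[3]-P[2];print('yaw',np.degrees(np.arctan2(-d[0],d[1])))
A=f(10,498,.105);B=f(350,502,.105);d=A-B;print('shaft',A,B,'yaw',np.degrees(np.arctan2(-d[0],d[1])))
print('bar',f(38,500,.105),'red',f(38,440,.17))
E
```

```text
[[0.5329 0.2412 0.046 ]
 [0.5398 0.1953 0.046 ]
 [0.5084 0.1915 0.046 ]
 [0.5009 0.2367 0.046 ]] [0.52051259 0.2161989  0.046     ] [np.float64(0.0464), np.float64(0.0317), np.float64(0.0458), np.float64(0.0324)]
long axis deg 99.01188596227658
[[ 0.6114  0.0103  0.012 ]
 [ 0.6043 -0.1687  0.012 ]
 [ 0.4872 -0.1643  0.012 ]
 [ 0.4963  0.0135  0.012 ]] [ 0.5497897  -0.07730919  0.012     ]
yaw -2.6000033559241533
shaft [0.55465996 0.05783009 0.105     ] [ 0.54563604 -0.17358717  0.105     ] yaw -2.2330701526501686
bar [0.55276507 0.0387926  0.105     ] red [0.58833319 0.03701353 0.17      ]
```

jog_arm(targets=[[[50,0,-38,-17,0],[50,0,-38,-17,0],[50,0,-38,-17,0],[50,0,-38,-17,0],[50,0,-38,-17,0],[50,0,-38,-17,0],[50,0,-38,-17,0],[50,0,-38,-17,0],[50,0,-38,-17,0],[50,0,-38,-17,0],[50,0,-38,-17,0],[50,0,-38,-17,0],[50,0,-38,-17,0],[50,0,-38,-17,0],[50,0,-38,-17,0],[50,0,-38,-17,0],[50,0,-38,-17,0],[50,0,-38,-17,0]]])

```text
t: 2.4
eef_pos: [0.5442, 0.0413, 0.2314]
eef_rot: [[0.999, -0.0, 0.042], [-0.042, 0.0, 0.999], [-0.0, -1.0, 0.0]]
ft_force: [-0.5, -0.1, 0.8]
grip_width: 0.0001
```

```bash
python3 - <<'E'
from h import *
snap('wrist','w1')
s=get_state();print(s['t'],s['eef_pos'],np.round(s['eef_rot'],3).tolist(),s['ft_force'],s['grip_width'])
for l in('crossbar_mid','red_end','shaft_mid'):print(l,[(np.round(r['centre'],3).tolist(),round(r['confidence'],2)) for r in mark_of('wrist',l)][:4])
E
```

```text
2.45 [0.54432089 0.04109587 0.23143234] [[0.999, -0.0, 0.043], [-0.043, -0.0, 0.999], [-0.0, -1.0, -0.0]] [0.49582545 0.33461758 0.19478305] -6.162877746941244e-05
crossbar_mid [([0.555, 0.043, 0.102], 0.86)]
red_end []
shaft_mid [([0.545, -0.079, 0.104], 0.85)]
```

View pics/w1.png

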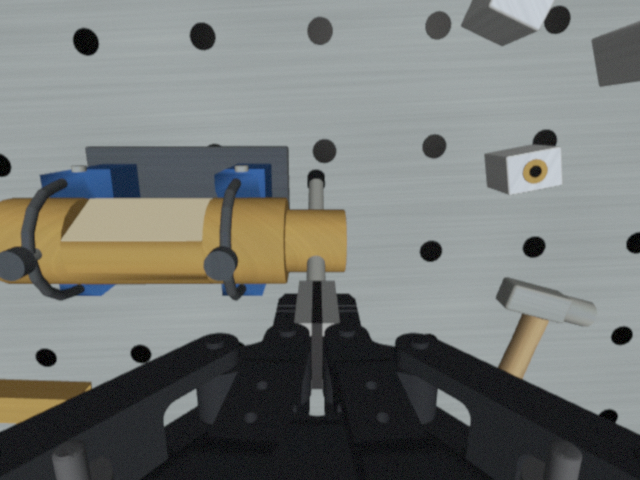

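The wrist view shows the bar at u≈317, in line with the closed fingers, and the tool square to the fixture. I'll go down on the robot side and push the bar over along its arc.

jog_arm(targets=[[[0,4,0,0,0],[0,7.2,0,0,0],[0,7.2,0,0,0],[2.1,7.2,0,0,0],[2.7,7.5,0,0,0],[3.2,7.8,0,0,0],[3.6,8.1,0,0,0],[4.0,8.45,0,0,0],[4.35,8.8,0,0,0],[4.65,9.2,0,0,0],[4.95,9.65,0,0,0],[5.2,10.1,0,0,0],[5.4,10.55,0,0,0],[5.55,11.05,0,0,0],[5.65,11.55,0,0,0],[5.75,12.0,0,0,0],[5.75,12.0,0,0,0],[5.75,12.0,0,0,0]]])

```text
t: 4.4
eef_pos: [0.6034, 0.0376, 0.1122]
eef_rot: [[0.999, 0.003, 0.044], [-0.044, -0.0, 0.999], [0.003, -1.0, -0.0]]
ft_force: [2.5, -0.0, 2.9]
grip_width: -0.0001
```

```bash
python3 - <<'E'
from h import *
snap('side','s2');
for c in('side','top'):
  if c=='top':snap('top','t2')
  for l in('crossbar_mid','red_end'):print(c,l,[(np.round(r['centre'],3).tolist(),round(r['confidence'],2)) for r in mark_of(c,l)][:4])
s=get_state();print(s['t'],s['eef_pos'],s['ft_force'])
E
```

```text
side crossbar_mid [([0.738, -0.292, 0.0], 0.74), ([0.559, 0.042, 0.106], 0.7)]
side red_end [([0.633, 0.04, 0.111], 0.58)]
top crossbar_mid [([0.552, 0.04, 0.104], 0.64)]
top red_end []
4.7 [0.60339985 0.03756234 0.11212147] [2.93307938 0.83295437 4.40757313]
```

jog_arm(targets=[[[0,0.1,0,0,0],[0,0.15,0,0,0],[0,0.15,0,0,0],[0,0.15,0,0,0]]])

```text
t: 5.1
eef_pos: [0.6036, 0.0376, 0.1106]
eef_rot: [[0.999, 0.003, 0.044], [-0.044, -0.0, 0.999], [0.003, -1.0, -0.0]]
ft_force: [3.5, -0.4, 5.1]
grip_width: -0.0
```

jog_arm(targets=[[[0,-5,0,0,0],[0,-10,0,0,0],[0,-10,-5,0,0.7],[0,-10,-9,0,0.7],[0,-10,-9,0,0.7],[0,-10,-9,0,0.7],[0,-10,-9,0,0.7]]])

```text
t: 5.8
eef_pos: [0.5971, -0.0513, 0.2089]
eef_rot: [[0.999, -0.003, 0.044], [-0.044, 0.001, 0.999], [-0.003, -1.0, 0.001]]
ft_force: [-0.2, -0.4, 0.4]
grip_width: 0.0596
```

```bash
python3 - <<'E'
from h import *
s=get_state();print(s['t'],s['eef_pos'],np.round(s['eef_rot'],3).tolist())
snap('wrist','w3')
for l in('crossbar_mid','shaft_mid'):print(l,[(np.round(r['centre'],3).tolist(),round(r['confidence'],2)) for r in mark_of('wrist',l)][:4])
E
```

```text
5.8 [ 0.59710069 -0.0513377   0.2089139 ] [[0.999, -0.003, 0.044], [-0.044, 0.001, 0.999], [-0.003, -1.0, 0.001]]
crossbar_mid []
shaft_mid [([0.547, -0.075, 0.104], 0.83)]
```

View pics/w3.png

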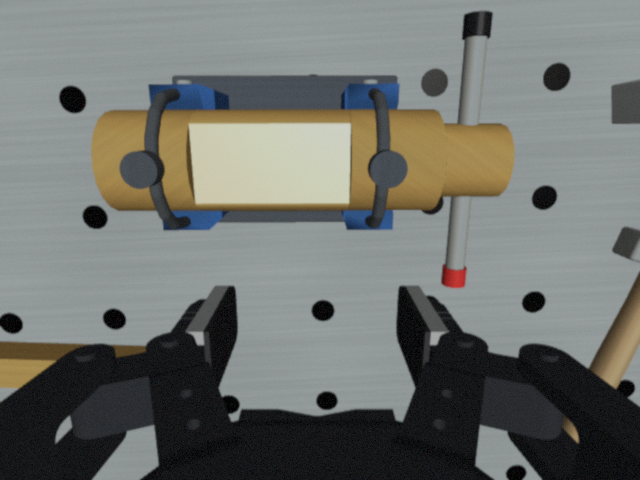

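The wrist view shows the upper flat with corners (190,123), (348,122), (351,203) and (196,204). The bar's tips are black (478,14) and red (454,286). I'll fit the fixture pose and roll angle to these.

```bash
cat > fit.py <<'E'
from h import *
from scipy.optimize import least_squares
def fit(obs,cam='wrist'):
    # obs: list of (kind, pt, u, v); kind 's' rolls with the shaft (pt at a=pi, rel. shaft axis), 'f' fixed
    def r(p):
        x,y,w,e=p;c,s=np.cos(w),np.sin(w);o=[]
        for k,q,u,v in obs:
            X,Y,Z=q
            if k=='s': X,Z=X*np.cos(e)+Z*np.sin(e),-X*np.sin(e)+Z*np.cos(e)+.105
            o+=list(proj(cam,np.array([x+c*X-s*Y,y+s*X+c*Y,Z]))-[u,v])
        return np.array(o)
    q=least_squares(r,[.55,-.076,-.04,0],loss='soft_l1')
    print('xy',np.round(q.x[:2],4),'yaw,tilt deg',np.round(np.degrees(q.x[2:]),2),'res',np.round(r(q.x),1));return q.x
E
python3 - <<'E'
from fit import *
F=[('s',(-.022,-.044,.02),190,123),('s',(-.022,.044,.02),348,122),('s',(.022,.044,.02),351,203),('s',(.022,-.044,.02),196,204)]
B=[('s',(-.08,.115,0),478,14),('s',(.08,.115,0),454,286)]
P=[('f',(-.06,-.09,.012),172,76),('f',(-.06,.09,.012),397,76)]
fit(F+B);fit(F+B+P);fit(F)
E
```

```text
xy [ 0.5523 -0.0749] yaw,tilt deg [-2.16 -0.52] res [-0.3  0.4  3.3  0.7 -1.  -0.4  0.1 -0.8 -0.4  0.8  0.3 -1.7]
xy [ 0.5525 -0.0749] yaw,tilt deg [-2.19 -0.67] res [-0.2  0.6  3.3  1.  -1.  -0.2  0.1 -0.6 -0.5  1.3  0.3 -1.3 -1.  -0.3
  1.3 -1.2]
xy [ 0.5534 -0.075 ] yaw,tilt deg [-1.8  -4.02] res [ 0.1  0.9  2.6  0.1 -0.8 -0.8 -0.5 -0.2]
```

jog_arm(targets=[[[-8.8,0,26.4,78.5,0.7],[-8.8,0,26.4,78.5,0.7],[-8.8,0,26.4,78.5,0.7],[-8.8,0,26.4,78.5,0.7],[-8.8,0,26.4,78.5,0.7],[-8.8,0,26.4,78.5,0.7],[-8.8,0,26.4,78.5,0.7],[-8.8,0,26.4,78.5,0.7],[-8.8,0,26.4,78.5,0.7],[-8.8,0,26.4,78.5,0.7],[-8.8,0,26.4,78.5,0.7],[-8.8,0,26.4,78.5,0.7],[-8.8,0,26.4,78.5,0.7],[-8.8,0,26.4,78.5,0.7]]])

```text
t: 7.35
eef_pos: [0.5219, 0.2154, 0.2098]
eef_rot: [[0.157, -0.0, 0.988], [-0.988, -0.0, 0.157], [0.0, -1.0, -0.0]]
ft_force: [0.0, 0.4, -0.4]
grip_width: 0.0601
```

```bash
python3 - <<'E'
from h import *
s=get_state();print(s['t'],s['eef_pos'],np.round(s['eef_rot'],3).tolist())
snap('wrist','w4')
print([(np.round(r['centre'],3).tolist(),round(r['confidence'],2)) for r in mark_of('wrist','guide_center')])
E
```

```text
7.35 [0.52188968 0.21543275 0.20975228] [[0.157, -0.0, 0.988], [-0.988, -0.0, 0.157], [0.0, -1.0, -0.0]]
[([0.523, 0.216, 0.026], 0.79), ([0.386, 0.201, 0.031], 0.67)]
```

View pics/w4.png

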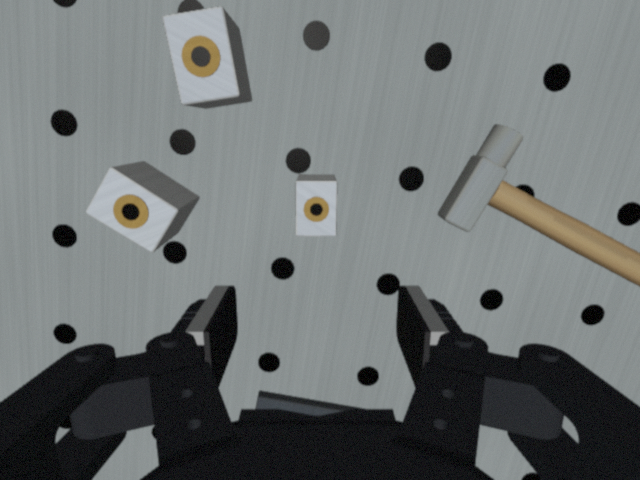

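The smallest block fills (296,181)–(335,235), square to the jaws. I'll turn that into an offset.

```bash
python3 - <<'E'
from h import *
s=get_state();C=[onz('wrist',u,v,.046) for u,v in[(296,181),(335,181),(335.5,235),(297,235)]]
m=np.mean(C,0);print(m,[round(np.linalg.norm(C[i]-C[(i+1)%4]),4) for i in range(4)],'shift cm',np.array(s['eef_rot']).T@(m-s['eef_pos'])*100)
E
```

```text
[0.52177383 0.2187299  0.046     ] [np.float64(0.0297), np.float64(0.0426), np.float64(0.0304), np.float64(0.0426)] shift cm [-0.33808095 16.37874371  0.03565829]
```

jog_arm(newtons=40, targets=[[[-0.3,5,0,0,0.7],[-0.3,10,0,0,0.7],[-0.3,15,0,0,0.7],[-0.3,18,0,0,0.7],[-0.3,19.8,0,0,0.7],[-0.3,19.8,0,0,0.7],[-0.3,19.8,0,0,0.7],[-0.3,19.8,0,0,0.1],[-0.3,19.8,0,0,0.1],[-0.3,19.8,0,0,0.1],[-0.3,19.8,0,0,0.1],[-0.3,19.8,0,0,0.1],[-0.3,19.8,0,0,0.1],[-0.3,19.8,0,0,0.1]]])

```text
t: 8.85
eef_pos: [0.5226, 0.2186, 0.0134]
eef_rot: [[0.156, 0.003, 0.988], [-0.988, 0.001, 0.156], [-0.0, -1.0, 0.003]]
ft_force: [-0.1, 0.0, 7.1]
grip_width: 0.0317
```

jog_arm(targets=[[[0,-5,0,0,0.1],[0,-10,0,0,0.1],[0,-15,0,0,0.1],[0,-20,0,0,0.1],[0,-20,0,0,0.1],[5,-20,-0.3,2,0.1],[10,-20,-0.6,4,0.1],[15,-20,-0.9,6,0.1],[20,-20,-1.2,8,0.1],[24,-20,-1.4,10,0.1],[27,-20,-1.6,11.2,0.1],[29.5,-20,-1.7,11.2,0.1],[29.5,-20,-1.7,11.2,0.1],[29.5,-20,-1.7,11.2,0.1],[29.5,-20,-1.7,11.2,0.1]]])

```text
t: 10.35
eef_pos: [0.5501, -0.0748, 0.2115]
eef_rot: [[-0.038, -0.001, 0.999], [-0.999, 0.001, -0.038], [-0.001, -1.0, -0.001]]
ft_force: [-0.0, -0.1, -1.8]
grip_width: 0.0316
```

```bash
python3 - <<'E'
from h import *
s=get_state();print(s['t'],s['eef_pos'],np.round(s['eef_rot'],3).tolist(),s['grip_width'],s['ft_force'])
snap('wrist','w5')
for n,p in dict(flatSW=(-.022,-.044),flatSE=(.022,-.044),NW=(-.022,.044),NE=(.022,.044)).items():
    w=np.radians(-2.2);print(n,proj('wrist',[.552+np.cos(w)*p[0]-np.sin(w)*p[1],-.075+np.sin(w)*p[0]+np.cos(w)*p[1],.125]).round())
E
```

```text
10.35 [ 0.55009986 -0.07476241  0.21145748] [[-0.038, -0.001, 0.999], [-0.999, 0.001, -0.038], [-0.001, -1.0, -0.001]] 0.03158786267523256 [-0.02684145 -0.12705695 -1.78968626]
flatSW [282. 309.]
flatSE [353. 309.]
NW [279. 166.]
NE [357. 166.]
```

View pics/w5.png

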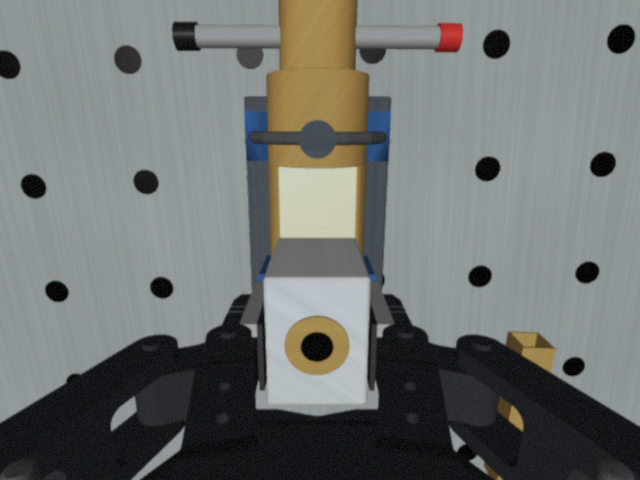

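The wrist view shows the flat's far edge at row 166, u 279–357, exactly where the fit predicts. The bar lies level between (173,36) and (463,37), and the block's top is at (265,276)–(369,403). Next I'll compute the remaining offset.

```bash
python3 - <<'E'
from fit import *
s=get_state();z=s['eef_pos'][2]-.0134+.046
C=[onz('wrist',u,v,z) for u,v in[(265,276.5),(369,276.5),(367,403),(268,403)]]
m=np.mean(C,0);E=np.array(s['eef_rot']);print(m,[round(np.linalg.norm(C[i]-C[(i+1)%4]),4) for i in range(4)])
print('block-TCP tool cm',E.T@(m-s['eef_pos'])*100,'shift to goal',E.T@(np.array([.552,-.075,m[2]])-m)*100)
fit([('s',(-.022,.044,.02),279,167),('s',(.022,.044,.02),357,167),('s',(-.08,.115,0),173,36),('s',(.08,.115,0),463,37)])
E
```

```text
[ 0.55168029 -0.073494    0.24413633] [np.float64(0.0303), np.float64(0.0429), np.float64(0.0316), np.float64(0.043)]
block-TCP tool cm [-0.11708646 -3.260059    0.13932615] shift to goal [ 1.49282380e-01 -9.28818650e-05  3.76471997e-02]
xy [ 0.5518 -0.0756] yaw,tilt deg [-2.26  0.29] res [ 0.  -0.5 -0.  -0.3  3.9  0.3 -3.9  0.2]
```

jog_arm(targets=[[[0.16,2,0.08,0,0.1],[0.16,4,0.08,0,0.1],[0.16,5.5,0.08,0,0.1],[0.16,6.4,0.08,0,0.1],[0.16,6.8,0.08,0,0.1],[0.16,6.9,0.08,0,0.1],[0.16,7.0,0.08,0,0.1],[0.16,7.0,0.08,0,0.1],[0.16,7.0,0.08,0,0.1]]])

```text
t: 11.3
eef_pos: [0.5519, -0.0775, 0.1424]
eef_rot: [[-0.039, 0.001, 0.999], [-0.999, -0.0, -0.039], [0.0, -1.0, 0.001]]
ft_force: [0.2, 0.3, -2.1]
grip_width: 0.0315
```

jog_arm(targets=[[[0,0.1,0,0,0.1],[0,0.15,0,0,0.1],[0,0.2,0,0,0.1],[0,0.25,0,0,0.1],[0,0.25,0,0,0.1],[0,0.25,0,0,0.1]]])

```text
t: 11.9
eef_pos: [0.5514, -0.0774, 0.1392]
eef_rot: [[-0.039, -0.0, 0.999], [-0.999, -0.0, -0.039], [0.0, -1.0, -0.0]]
ft_force: [-0.0, 0.3, -2.6]
grip_width: 0.0318
```

jog_arm(targets=[[[-0.1,0,0,0,0.1],[-0.1,0,0,0,0.1],[-0.1,0.05,0,0,0.1],[-0.1,0.1,0,0,0.1],[-0.1,0.1,0,0,0.1],[-0.1,0.1,0,0,0.1]]])

```text
t: 12.5
eef_pos: [0.5515, -0.0764, 0.1385]
eef_rot: [[-0.039, 0.0, 0.999], [-0.999, -0.0, -0.039], [0.0, -1.0, 0.0]]
ft_force: [-1.2, 0.0, 0.5]
grip_width: 0.0318
```

jog_arm(targets=[[[0,0.05,0,0,0.1],[0,0.1,0,0,0.1],[0,0.1,0,0,0.1],[0,0.1,0,0,0.1]]])

```text
t: 12.9
eef_pos: [0.5516, -0.0764, 0.1384]
eef_rot: [[-0.039, 0.0, 0.999], [-0.999, -0.0, -0.039], [0.0, -1.0, 0.0]]
ft_force: [-2.8, 0.8, 9.8]
grip_width: 0.0315
```

jog_arm(targets=[[[0,-0.05,0,0,0.1],[0,-0.05,0,0,0.1],[0,-0.05,0,0,0.42],[0,-0.05,0,0,0.46],[0,-0.05,0,0,0.5],[0,-0.05,0,0,0.6],[0,-0.05,0,0,0.65],[0,-0.05,0,0,0.65],[0,-1,0,0,0.65],[0,-3,0,0,0.65],[0,-6,0,0,0.65],[0,-10,0,0,0.65],[2,-12,0,0,0.65],[6,-12,0,0,0.65],[6,-12,0,0,0.65],[6,-12,0,0,0.65]]])

```text
t: 14.5
eef_pos: [0.5491, -0.1368, 0.2579]
eef_rot: [[-0.041, 0.0, 0.999], [-0.999, 0.0, -0.041], [-0.0, -1.0, 0.0]]
ft_force: [-0.1, -0.3, -0.3]
grip_width: 0.0551
```

```bash
python3 - <<'E'
from h import *
s=get_state();print(s['t'],s['eef_pos'],np.round(s['eef_rot'],3).tolist(),s['grip_width'],s['ft_force'])
snap('wrist','w6')
print([(np.round(r['centre'],3).tolist(),round(r['confidence'],2)) for r in mark_of('wrist','guide_center')])
for l in('red_end','crossbar_mid'):print(l,[(np.round(r['centre'],3).tolist(),round(r['confidence'],2)) for r in mark_of('wrist',l)])
E
```

```text
14.5 [ 0.5490512  -0.13682749  0.25787964] [[-0.041, 0.0, 0.999], [-0.999, 0.0, -0.041], [-0.0, -1.0, 0.0]] 0.05505696594988304 [-0.14520625 -0.28510058 -0.26808678]
[([0.555, -0.078, 0.15], 0.74)]
red_end []
crossbar_mid []
```

View pics/w6.png

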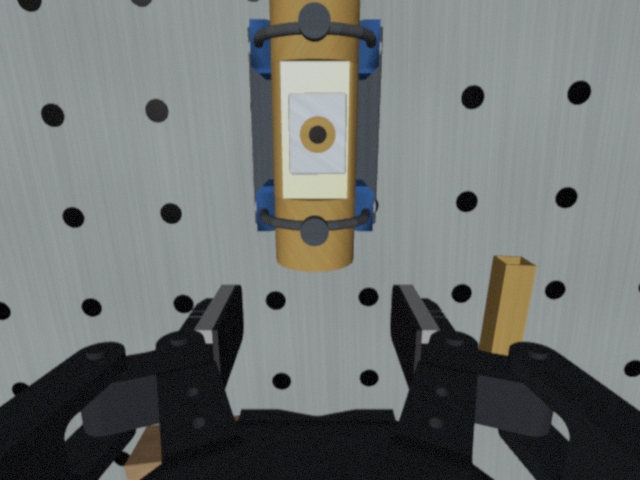

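The block stands on the flat, its top spanning (289,93)–(346,174), with the flat spanning about u 281–351 and v 60–199. I'll zoom in to measure the centring.

```bash
python3 - <<'E'
import cv2
im=cv2.imread('pics/w6_full.png')[50:210,240:390]
cv2.imwrite('pics/z6.png',cv2.resize(im,(562,600),interpolation=2))
E
```

```text
(no output)
```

View pics/z6.png

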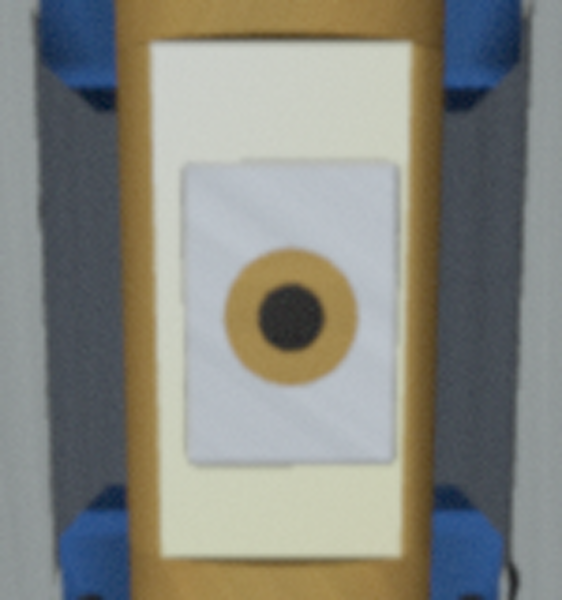

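```bash
python3 - <<'E'
from fit import *
f=lambda x,y:(240+x/3.75,50+y/3.75)
Fl=[f(*p) for p in[(150,42),(411,42),(402,557),(161,557)]];Bl=[f(*p) for p in[(182,163),(398,162),(394,463),(187,463)]]
Fw=np.array([onz('wrist',*p,.125) for p in Fl]);Bw=np.array([onz('wrist',*p,.171) for p in Bl])
w=np.radians(-2.2);R=np.array([[np.cos(w),np.sin(w)],[-np.sin(w),np.cos(w)]])
for n,A in(('flat',Fw),('blk',Bw)):
    y=A[0]-A[3]+A[1]-A[2];print(n,A.mean(0),'yaw',np.degrees(np.arctan2(-y[0],y[1])),[round(np.linalg.norm(A[i]-A[(i+1)%4])*1e3,1) for i in range(4)])
print('offset in fixture xy mm',R@(Bw.mean(0)-Fw.mean(0))[:2]*1e3)
fit([('s',(sx*.022,sy*.044,.02),*p) for (sx,sy),p in zip([(-1,1),(1,1),(1,-1),(-1,-1)],Fl)])
fit([('s',(sx*.016,sy*.022,.066),*p) for (sx,sy),p in zip([(-1,1),(1,1),(1,-1),(-1,-1)],Bl)])
# bush/flat edges by camera 'top': tilt of bar
snap('side','s7')
for c in('side','top'):
  if c=='top':snap('top','t7')
  for l in('guide_center','red_end','crossbar_mid'):print(c,l,[(np.round(r['centre'],3).tolist(),round(r['confidence'],2)) for r in mark_of(c,l)])
E
```

```text
flat [ 0.5510165  -0.07436772  0.125     ] yaw -2.076734052418699 [np.float64(44.1), np.float64(88.0), np.float64(44.4), np.float64(88.1)]
blk [ 0.55261462 -0.07466958  0.171     ] yaw -2.0005511923759447 [np.float64(31.0), np.float64(43.0), np.float64(31.2), np.float64(42.8)]
offset in fixture xy mm [ 1.6085219  -0.24028745]
xy [ 0.551  -0.0744] yaw,tilt deg [-2.09  0.15] res [ 0.1  0.  -0.1  0.  -0.3 -0.1  0.3 -0. ]
xy [ 0.5665 -0.0752] yaw,tilt deg [ -1.99 -12.39] res [-0.1 -0.2  0.1 -1.1 -0.2  1.5  0.2  0.2]
side guide_center [([0.425, 0.314, 0.032], 0.97), ([0.553, -0.077, 0.146], 0.77), ([0.388, 0.199, 0.028], 0.74)]
side red_end [([0.638, 0.039, 0.105], 0.97)]
side crossbar_mid [([0.554, 0.041, 0.106], 0.65)]
top guide_center [([0.385, 0.198, 0.027], 0.85), ([0.423, 0.315, 0.022], 0.69), ([0.548, -0.075, 0.152], 0.52)]
top red_end [([0.636, 0.039, 0.103], 0.77)]
top crossbar_mid [([0.554, 0.038, 0.106], 0.66)]
```

The block measures 1.6 mm off centre across the flat and 0.2 mm along it, lined up with the shaft to within 0.1°. The flat is level to about 0.5°, and the gripper is clear, so I'm handing in.

```bash
python3 -c "
from station import *
print(hand_in(), get_state()['t'])"
```

```text
the job is handed in; nothing more can be done
the job is handed in; nothing more can be done
```

The smallest drill guide is standing on the shaft's upper flat, midway between the V-blocks. The job is handed in, at about 15 s of the 54 s allowed.

**What I did:** I pushed the red end of the cross bar away from the robot and down, from about 118° to 180° (a ≈ 3.14), and let go. I then picked up the guide, lowered it in steps until it touched, pressed it on with about 10 N to seat it, released it and backed off.

**Last checks:**
- **Level:** the last wrist picture puts the flat within about 0.2° of level. Earlier fits that included the bar's tips read between −0.7° and +0.3°. One fit using only the flat's corners, before placing, read −4°. I discounted it because tilt shows only weakly in the corners.
- **Centring:** the guide is about 0.2 mm off along the shaft. Across the flat, the last picture gives 1.6 mm, while the gripper's position at release suggests under 1 mm. I judged that small enough not to move it again.
- **Alignment:** the guide's longer side is within 0.1° of the shaft. A tilt fit on the guide's top corners read −12°, which I put down to a poorly conditioned fit, because the guide looks upright and its size came out right.
- **Clearance:** the gripper is about 9 cm above the guide and the wrist force is near zero. The hammer, carton, tube and drill were not approached, though I did not re-measure where they are.

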